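# Load the pigment-stick tube

## Task

Load the clear square tube on the wooden base with two pigment sticks, through its open mouth: push the green stick into it first, at least halfway, then push the blue one in behind it so that it drives the green one all the way home against the closed end. Leave the red stick where it lies.

Things in the scene. Friction and masses are not known exactly. Their poses are not given: they have to be found in the camera images.
- green_stick: Green pressed pigment stick, a rigid rounded bar with thin brass-coloured bands: 80 mm long, 26 mm wide, 26 mm high, about 85 g, lying on the table. Origin at the centre of its underside; x along its length, z up.
- blue_stick: Blue pressed pigment stick, the same shape: 80 mm long, 26 mm wide, 26 mm high, about 85 g, lying on the table. Origin at the centre of its underside; x along its length, z up.
- red_stick: Red pressed pigment stick, the same shape, a bystander: 80 mm long, 26 mm wide, 26 mm high, about 85 g, lying on the table. Origin at the centre of its underside; x along its length, z up.
- tube: Fixed clear square tube on wood base. Origin: on the table below the mouth's centre; x: into it; z up. Bore 40 wide, 34 high, x = 0 to 150 mm (end block), walls 4; top z = 50. Its floor (z = 8) runs out as an open tray, 110 wide, to x = -160. Low lips (top z = 18) flare from the mouth to 70 apart at x = -32. Fingers don't fit in: push from the tray, above the lips. Home, blue stands out 10 mm.
Not all that is in view belongs to the job. Of the things that look like the blue_stick, take the one that is farthest to the robot's right at the start.

How it is judged:
By the outcome, as a careful person would: the job done as asked, in the order asked, and still so for the second after the job is handed in, with the robot touching nothing.
It also fails if it takes over 72 s, if anything falls off the work surface, if the arm or the gripper's body presses on something with over 40 N, if the wrist force passes 120 N, or if a joint passes its speed limit or range.

## Robot

A 6-joint arm with a two-finger parallel gripper is mounted at the origin on the work surface. World frame = base frame: x ahead of the robot, y to its left, z up, the work surface at z = 0. Lengths are in m, angles in rad, forces in N, time in s.
With the tool pointing down it reaches from about 0.425 to 0.95 m from the base axis. Payload 3.5 kg.
Tool frame: the origin (TCP) lies on the centre line of the jaws, within the pads' length; the fingertips stand 14 mm ahead of it and the grasp point (between the pads) lies 5 mm behind it (ctrl.finger_overhang is the distance from the TCP to the fingertips, in m); z points along the fingers, y is the line along which they close (so a half turn about z gives the same grasp; the last joint's range is limited). The gripper opens to 85 mm and grips with 20 to 120 N. Pads are 22 mm wide; open, the fingers measure 114 mm over their backs; the gripper's body (76 mm by 85 mm) begins 54 mm behind the grasp point. The pads swing forward as they close: fully open they stand 13 mm farther back than shut.
Start: joints at [1.199, 0.286, 1.577, -0, 1.279, -0.15], TCP at [0.148, 0.658, 0.245] pointing down, gripper open.
Joint ranges: [-2.77, 2.77], [-0.9, 2.22], [0.21, 2.48], [-1.53, 4.67], [0.24, 2.81], [-2.84, 2.84]. Speed limits (rad/s): [2.79, 2.79, 3.14, 3.14, 3.14, 3.14].

## Interface

Orientations are given as a unit quaternion [x, y, z, w].
In Python, from plant import ctrl gives the robot as it stands.
- The arm moves only by the tool send_rows, never from a script. Its argument "moves" is text: rows parted by semicolons, each of 7 numbers parted by spaces: the turn, a rotation vector about the tool's x, y, z in units of 360 degrees (1.0 is 360 degrees), then the shift along the tool's x, y, z in units of 20 cm (1.0 is 20 cm), then the gripper's target within -1 to 1 (fully open at 1, half-way at 0, shut at -1). A call has 1 to 12 rows; each row is the pose to reach, as a shift and turn from the pose commanded when the call began, along the tool's axes at that moment, turning the shorter way round; what a row does not reach only later rows make up. A row lasts 1/8 s, in which the tool goes at most 62.5 mm and 10.7 degrees, less where a joint would pass 70% of its speed; a pose out of reach is approached as far as the arm can. A call with a number of a shift or a turn outside -1 to 1 is refused whole. A call with a gripper value outside its range is refused whole. The fingers move at their own pace and stop on an object; "newtons" is the grip in N (left out, the last holds). Time passes only in rows, so rows that repeat a pose let the fingers close. It gives the time, the measured TCP pose, the force, the opening and the grip force at its end, in the units of the state.
- ctrl.get_state(): the state, without advancing time (a new reading comes with each control period).
- ctrl.read_camera(name): name is "side" or "top"; returns a dict with "image" (480x640x3 uint8, red, green, blue), "fovy" (degrees; the focal length in pixels is half the picture's height over the tangent of half this angle, whatever the lens; pixels are square), "cx", "cy" (the principal point, pixels), "extrinsics" (4x4, takes a point from camera to world coordinates). Camera axes: x right, y up, looking along -z (the intrinsics and any distortion apply to the point x, -y, -z); pixel columns grow to the right and rows downward; lengths in m; the calibration is good to about 2 mm. A picture is of the moment at which its call begins. There is no depth.
- ctrl.sign_off(): hands the job in; it is judged then, once.
The state is a dict: "time": time; "qpos": joint angles; "dq": joint speeds; "joint_efforts": joint torques, N m; "eef_pos": TCP position; "tcp_rot": TCP orientation; "contact_force": force on the tool from outside, world axes, zero at the start; "wrist_torque": the same for the moment, N m; "opening": opening from 0.0 (shut) to 1.0 (fully open); "finger_force": force on a finger pad.
Only numpy, scipy, OpenCV 4.12 (cv2) and the standard library are available. Lean on these libraries where they do the work, as an engineer would, in place of code of your own. Each camera call takes 0.05 s, during which the arm holds its last target. There are 200 camera calls.

## Working session

There is one attempt and no reset: what is moved stays moved. The work goes in short steps, Python scripts to look and compute and a tool call to move; the robot and the scene stay as the last step left them, time stands still between calls to the robot, and variables do not carry over. Pictures are saved under pics/ and viewed, at most 11 in all, crops included, and the job is handed in when it is done.

Besides the shell and the picture viewer there is one more tool, called after "Emit:" as name(argument=value, ...), one argument or row to a line, values as JSON. send_rows: Moves the arm, as the interface text tells. Its arguments: {"type":"object","properties":{"moves":{"type":"string"},"newtons":{"type":"number"}},"required":["moves"]}

```bash
mkdir -p pics; ls
python3 - <<'E'
from plant import ctrl
import cv2
print(ctrl.get_state(), ctrl.finger_overhang)
for n in("top","side"):
    r=ctrl.read_camera(n); cv2.imwrite(f"pics/{n}0.png",r["image"][:,:,::-1]); print(n,{k:v for k,v in r.items() if k!="image"})
E
```

```text
pics
{'time': 0.0, 'qpos': array([ 1.19898970e+00,  2.87185994e-01,  1.57819514e+00, -8.30278698e-06,
        1.27863414e+00, -1.49991189e-01]), 'dq': array([-0.00090503, -0.0011593 ,  0.00067027, -0.00161428, -0.00054384,
        0.00016648]), 'joint_efforts': array([-3.12065731e-04, -4.05987668e+01, -2.92619491e+01, -1.26012378e-04,
        5.89506497e-03, -2.56721311e-09]), 'eef_pos': array([0.14823263, 0.65786654, 0.24392379]), 'tcp_rot': array([ 1.10679213e-01,  9.93855444e-01, -1.17133946e-03, -3.08616020e-04]), 'contact_force': array([0.70603919, 0.16282599, 0.18278316]), 'wrist_torque': array([-0.01502085,  0.03568172,  0.01473182]), 'finger_force': 0.0, 'opening': 0.9967760224972447} 0.014
top {'fovy': 42.14947276425035, 'cx': 307.6763584478776, 'cy': 235.06662184443354, 'extrinsics': array([[-0.02128147,  0.99601635, -0.0865941 ,  0.46356758],
       [-0.99882963, -0.01741869,  0.04512155, -0.09527013],
       [ 0.04343344,  0.087453  ,  0.99522134,  0.82770299],
       [ 0.        ,  0.        ,  0.        ,  1.        ]])}
side {'fovy': 47.44478493954861, 'cx': 317.6744697102665, 'cy': 239.08729139788272, 'extrinsics': array([[-0.93155077,  0.20565868, -0.29986274,  0.32991886],
       [-0.36351387, -0.54583155,  0.75493416,  0.42158644],
       [-0.00841579,  0.81226376,  0.58322959,  0.45599334],
       [ 0.        ,  0.        ,  0.        ,  1.        ]])}
```

View pics/top0.png

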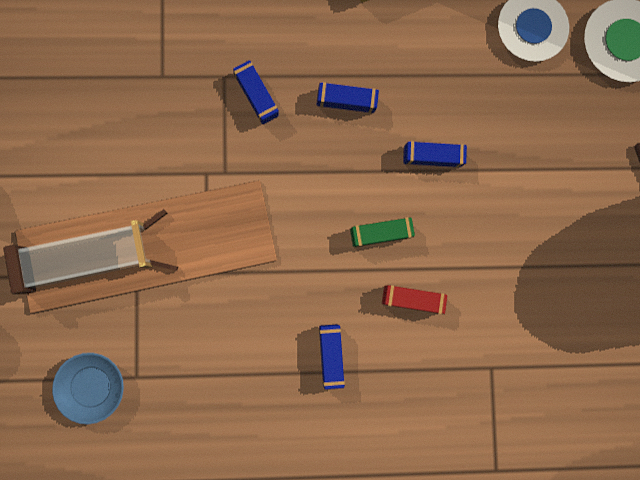

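View pics/side0.png

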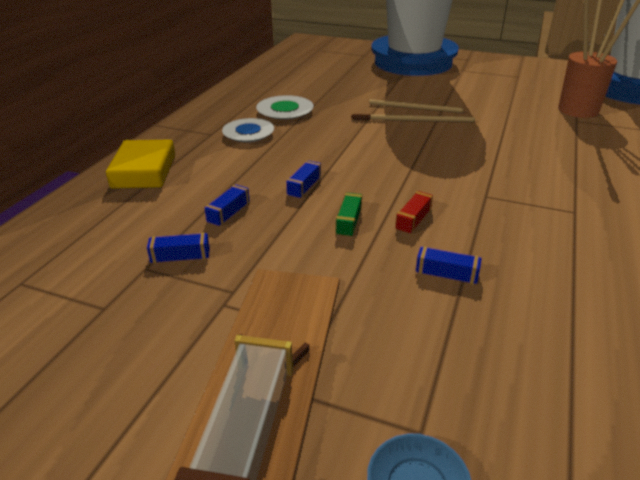

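The top view has four blue sticks, at pixels (256,92), (348,97), (435,154) and (332,356). Image right is world −y, the robot's right, so (435,154) is the one meant. I'll confirm it in a crop.

```bash
cat > h.py <<'E'
import numpy as np, cv2
from plant import ctrl
def K(r):
    f=240/np.tan(np.radians(r["fovy"]/2)); return f,r["cx"],r["cy"]
def ray(r,u,v,z):
    f,cx,cy=K(r); E=r["extrinsics"]; d=E[:3,:3]@np.array([(u-cx)/f,-(v-cy)/f,-1]); o=E[:3,3]
    return o+d*(z-o[2])/d[2]
def proj(r,p):
    f,cx,cy=K(r); E=r["extrinsics"]; c=(np.atleast_2d(p)-E[:3,3])@E[:3,:3]
    return np.c_[cx+f*c[:,0]/-c[:,2], cy-f*c[:,1]/-c[:,2]]
E
python3 - <<'E'
import cv2,numpy as np
im=cv2.imread("pics/top0.png")
a=cv2.resize(im[130:320,320:480],None,fx=3,fy=3,interpolation=2)
cv2.imwrite("pics/c1.png",a)
b=cv2.resize(im[165:325,0:290],None,fx=2.75,fy=2.75,interpolation=2); cv2.imwrite("pics/c2.png",b)
E
```

```text
(no output)
```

View pics/c1.png

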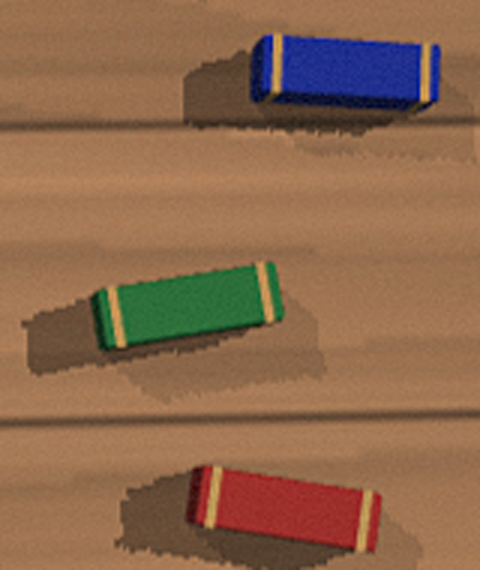

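View pics/c2.png

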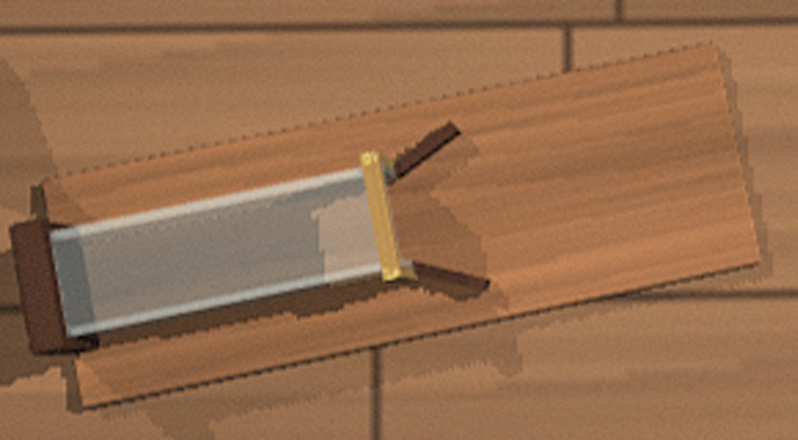

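c1 confirms the blue stick at full pixel (435,154) as the rightmost; green is at (383,232) and red at (415,300). c2 shows the tray's outer corners at full pixels (259,181) and (276,261), and the gold mouth frame at about (140,245).

```bash
cat >> h.py <<'E'
from scipy.optimize import minimize
HUE={"green":(45,80),"blue":(105,130),"red":None}
def mask(im,c):
    h=cv2.cvtColor(im,cv2.COLOR_RGB2HSV); H,S,V=cv2.split(h)
    if c=="red": m=((H<5)|(H>172))&(S>165)&(V>60)
    else: m=(H>HUE[c][0])&(H<HUE[c][1])&(S>140)&(V>35)
    return m.astype(np.uint8)
def hullmask(r,c,guess,rad=60):
    m=mask(r["image"],c); k=np.zeros_like(m); u=proj(r,guess)[0]; cv2.circle(k,tuple(int(a) for a in u),rad,1,-1)
    m=m&k; m=cv2.morphologyEx(m,cv2.MORPH_CLOSE,np.ones((7,7),np.uint8))
    n,l,s,_=cv2.connectedComponentsWithStats(m); i=1+np.argmax(s[1:,4])
    p=np.argwhere(l==i)[:,::-1].astype(np.float32); return cv2.convexHull(p)[:,0]
def box(x,y,t,z0=0,L=.08,W=.026,Hh=.026):
    c,s=np.cos(t),np.sin(t)
    return np.array([[x+c*a-s*b,y+s*a+c*b,z0+d] for a in(-L/2,L/2) for b in(-W/2,W/2) for d in(0,Hh)])
def fit(rs,c,g,z0=0,rad=60):
    hs=[(r,hullmask(r,c,[g[0],g[1],z0+.013],rad)) for r in rs]
    def cost(q):
        e=0
        for r,h in hs:
            b=cv2.convexHull(proj(r,box(*q,z0)).astype(np.float32))[:,0]
            a,_=cv2.intersectConvexConvex(h,b); A=cv2.contourArea(h);B=cv2.contourArea(b); e+=1-a/(A+B-a)
        return e
    best=min((minimize(cost,[g[0],g[1],g[2]+d],method="Nelder-Mead",options=dict(initial_simplex=np.array([[g[0],g[1],g[2]+d],[g[0]+.01,g[1],g[2]+d],[g[0],g[1]+.01,g[2]+d],[g[0],g[1],g[2]+d+.15]]),xatol=1e-5,fatol=1e-5)) for d in(-.15,0,.15)),key=lambda s:s.fun)
    return best.x,best.fun
E
python3 - <<'E'
from h import *
t=ctrl.read_camera("top");s=ctrl.read_camera("side")
for c,u,v,a in(("green",383,232,-1.45),("blue",435,154,-1.6),("red",415,300,-1.7)):
    p=ray(t,u,v,.015); 
    for rs in([t],[s],[t,s]):
        q,e=fit(rs,c,[p[0],p[1],a]); print(c,np.round(q,4),round(e,3))
o=np.array([165,0])
for n,x,y,z in(("trayR up",713,43,.008),("trayR lo",760,263,.008),("trayL up",48,180,.008),("trayL lo",82,409,.008),("collar up",372,153,.05),("collar lo",396,280,.05),("lip up tip",457,128,.018),("lip lo tip",488,287,.018),("tubeTL",52,234,.05),("tubeBL",68,334,.05)):
    print(n,np.round(ray(t,x/2.75,165+y/2.75,z),4))
E
```

```text
green [ 0.5366 -0.2292 -1.3903] 0.123
green [ 0.5395 -0.2325 -1.3626] 0.185
green [ 0.5376 -0.2312 -1.3984] 0.34
blue [ 0.6411 -0.3056 -1.5769] 0.12
blue [ 0.642  -0.3021 -1.5169] 0.202
blue [ 0.6411 -0.3048 -1.5761] 0.338
red [ 0.4481 -0.269  -1.7343] 0.082
red [ 0.4497 -0.2691 -1.6517] 0.21
red [ 0.4476 -0.2701 -1.7207] 0.326
trayR up [ 0.6086 -0.0696  0.008 ]
trayR lo [ 0.5019 -0.0905  0.008 ]
trayL up [0.5475 0.2441 0.008 ]
trayL lo [0.4398 0.2266 0.008 ]
collar up [0.553  0.0834 0.05  ]
collar lo [0.4954 0.0726 0.05  ]
lip up tip [0.5679 0.0511 0.018 ]
lip lo tip [0.4926 0.0369 0.018 ]
tubeTL [0.5189 0.2246 0.05  ]
tubeBL [0.4743 0.2168 0.05  ]
```

```bash
cat >> h.py <<'E'
from scipy.spatial.transform import Rotation as R
def plan(*ts):
    "each t=(x,y,z,yaw_deg of tool x), tool down; prints turn+shift in move units from the measured pose"
    s=ctrl.get_state(); R0=R.from_quat(s["tcp_rot"]); p0=s["eef_pos"]
    print("t",round(s["time"],2),"p",np.round(p0,4),"yaw",np.round(np.degrees(np.arctan2(*R0.as_matrix()[[1,0],0])),2),"tilt",np.round(R0.as_matrix()[:2,2],4))
    for t in ts:
        a=np.radians(t[3]); Rt=R.from_matrix(np.c_[[np.cos(a),np.sin(a),0],[np.sin(a),-np.cos(a),0],[0,0,-1]])
        print(t,np.round((R0.inv()*Rt).as_rotvec()/(2*np.pi),4),np.round(R0.inv().apply(np.array(t[:3])-p0)/.2,4))
E
python3 -c "
from h import *
plan((.30,.50,.22,101),(.34,.48,.22,101))"
```

```text
t 0.2 p [0.1483 0.6581 0.2444] yaw 167.29 tilt [-0.0006 -0.0015]
(0.3, 0.5, 0.22, 101) [-2.000e-04  1.000e-04  1.841e-01] [-0.9138 -0.6041  0.1228]
(0.34, 0.48, 0.22, 101) [-2.000e-04  1.000e-04  1.841e-01] [-1.1309 -0.6576  0.1228]
```

Emit:
send_rows(
  moves="0 0 0.026 -0.25 -0.15 0.12 1; 0 0 0.053 -0.5 -0.35 0.12 1; 0 0 0.08 -0.7 -0.5 0.12 1; 0 0 0.106 -0.91 -0.6 0.12 0; 0 0 0.132 -0.91 -0.75 0.12 0; 0 0 0.158 -0.91 -0.9 0.12 0; 0 0 0.184 -0.91 -1 0.12 0",
  newtons=40,
)

```text
time: 1.08
eef_pos: [0.2817, 0.422, 0.221]
tcp_rot: [0.638, 0.77, -0.0, -0.0]
contact_force: [-0.1, 0.3, -1.0]
opening: 0.498
finger_force: 0.0
```

```bash
python3 -c "
from h import *
plan((.45,.2,.22,101))"
```

```text
t 1.07 p [0.2817 0.422  0.221 ] yaw 100.7 tilt [-0.0004 -0.0005]
(0.45, 0.2, 0.22, 101) [-0.0001  0.0001 -0.0008] [-1.247   0.6206  0.0053]
```

Emit:
send_rows(
  moves="0 0 -0.001 -0.2 0.2 0 0; 0 0 -0.001 -0.45 0.4 0 0; 0 0 -0.001 -0.7 0.6 0 0; 0 0 -0.001 -1 0.7 0 0",
)

```text
time: 1.58
eef_pos: [0.4576, 0.2556, 0.2215]
tcp_rot: [0.633, 0.774, 0.0, 0.0]
contact_force: [0.6, 0.6, -0.3]
opening: 0.501
finger_force: 0.0
```

Emit:
send_rows(
  moves="0 0 0 -0.3 0.1 0 0; 0 0 0 -0.6 0.2 0 0; 0 0 0 -0.8 0.2 0 0; 0 0 0 -1 0.2 0 0",
)

```text
time: 2.08
eef_pos: [0.5349, 0.0671, 0.2211]
tcp_rot: [0.634, 0.774, -0.0, -0.0]
contact_force: [0.3, 0.3, 0.8]
opening: 0.5
finger_force: 0.0
```

Emit:
send_rows(
  moves="0 0 0 -0.3 0 0 0; 0 0 0 -0.6 0 0 0; 0 0 0 -0.8 0 0 0; 0 0 0 -1 0 0 0",
)

```text
time: 2.58
eef_pos: [0.5742, -0.1289, 0.2212]
tcp_rot: [0.634, 0.774, 0.0, -0.0]
contact_force: [0.6, 1.5, -0.6]
opening: 0.499
finger_force: 0.0
```

```bash
python3 -c "
from h import *
d=np.array([np.cos(1.751),np.sin(1.751)]); g=np.array([.537,-.2302])-.022*d; print(g)
plan((*g,.12,100.6),(*g,.026,100.6))"
```

```text
[ 0.54094306 -0.25184376]
t 2.58 p [ 0.5742 -0.1289  0.2212] yaw 101.37 tilt [-0.0002  0.0002]
(np.float64(0.5409430589508056), np.float64(-0.25184375859481134), 0.12, 100.6) [-0.     -0.      0.0021] [-0.5702 -0.2843  0.5057]
(np.float64(0.5409430589508056), np.float64(-0.25184375859481134), 0.026, 100.6) [-0.     -0.      0.0021] [-0.5703 -0.2843  0.9757]
```

Emit:
send_rows(
  moves="0 0 0.002 -0.25 -0.12 0.15 0; 0 0 0.002 -0.5 -0.28 0.35 0; 0 0 0.002 -0.57 -0.284 0.55 0; 0 0 0.002 -0.57 -0.284 0.8 0; 0 0 0.002 -0.57 -0.284 0.94 0; 0 0 0.002 -0.57 -0.284 0.98 0; 0 0 0.002 -0.57 -0.284 0.98 -1; 0 0 0.002 -0.57 -0.284 0.98 -1; 0 0 0.002 -0.57 -0.284 0.98 -1; 0 0 0.002 -0.57 -0.284 0.98 -1; 0 0 0.002 -0.57 -0.284 0.98 -1",
  newtons=40,
)

```text
time: 3.95
eef_pos: [0.5413, -0.2502, 0.0257]
tcp_rot: [0.638, 0.77, 0.0, 0.0]
contact_force: [-0.2, 0.3, -0.7]
opening: 0.291
finger_force: 42.6
```

Emit:
send_rows(
  moves="0 0 0 0 0 -0.1 -1; 0 0 0 0 0 -0.25 -1; 0 0 0 0 0 -0.4 -1; 0 0 0 0 0 -0.4 -1",
)

```text
time: 4.45
eef_pos: [0.5434, -0.2517, 0.1098]
tcp_rot: [0.638, 0.77, 0.0, 0.004]
contact_force: [-0.8, 0.2, -1.2]
opening: 0.293
finger_force: 42.7
```

Run:
```python
from h import *
t=ctrl.read_camera("top");s=ctrl.read_camera("side")
a=cv2.resize(t["image"][150:300,300:480],None,fx=2.2,fy=2.2); b=cv2.resize(s["image"][100:330,260:480],None,fx=1.7,fy=1.7)
h=max(a.shape[0],b.shape[0]); c=np.zeros((h,a.shape[1]+b.shape[1],3),np.uint8); c[:a.shape[0],:a.shape[1]]=a; c[:b.shape[0],a.shape[1]:]=b
cv2.imwrite("pics/g1.png",c[:,:,::-1]); plan()
```

```text
t 4.55 p [ 0.5411 -0.2502  0.1057] yaw 100.69 tilt [ 0.0005 -0.0004]
```

View pics/g1.png

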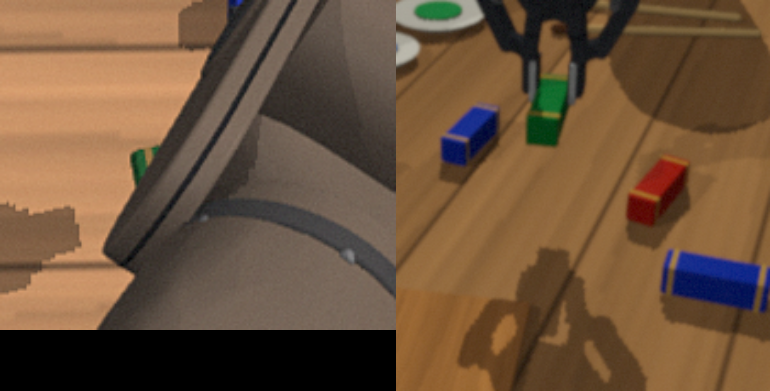

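```bash
cat >> h.py <<'E'
O=np.array([.5244,.0773]); D=np.array([-.1917,.9815])
def T(s,z,lat=0,yaw=101.05): 
    p=O+s*D+lat*np.array([-D[1],D[0]]); return (round(p[0],4),round(p[1],4),z,yaw)
def tube(p): 
    v=np.array(p[:2])-O; return np.round([v@D,v@[-D[1],D[0]]],4)
E
python3 -c "
from h import *
plan(T(-.11,.106),T(-.11,.037))"
```

```text
t 4.55 p [ 0.5411 -0.2502  0.1057] yaw 100.69 tilt [ 0.0005 -0.0004]
(np.float64(0.5455), np.float64(-0.0307), 0.106, 101.05) [ 0.0001  0.0001 -0.001 ] [ 1.0742  0.2251 -0.0021]
(np.float64(0.5455), np.float64(-0.0307), 0.037, 101.05) [ 0.0001  0.0001 -0.001 ] [1.0743 0.225  0.3429]
```

Emit:
send_rows(
  moves="0 0 -0.001 0.2 0.05 0 -1; 0 0 -0.001 0.5 0.12 0 -1; 0 0 -0.001 0.8 0.2 0 -1; 0 0 -0.001 1 0.225 0 -1; 0 0 -0.001 1 0.225 0.12 -1; 0 0 -0.001 1 0.225 0.24 -1;  0 0 -0.001 1 0.225 0.24 -1",
)

```text
time: 5.42
eef_pos: [0.5452, -0.0443, 0.0536]
tcp_rot: [0.636, 0.772, -0.002, -0.004]
contact_force: [-0.5, -0.5, -1.0]
opening: 0.291
finger_force: 42.6
```

Run:
```python
from h import *
t=ctrl.read_camera("top");s=ctrl.read_camera("side")
a=cv2.resize(t["image"][160:310,100:320],None,fx=1.8,fy=1.8); b=cv2.resize(s["image"][180:400,180:400],None,fx=1.8,fy=1.8)
h=max(a.shape[0],b.shape[0]); c=np.zeros((h,a.shape[1]+b.shape[1],3),np.uint8); c[:a.shape[0],:a.shape[1]]=a; c[:b.shape[0],a.shape[1]:]=b
cv2.imwrite("pics/g2.png",c[:,:,::-1]); print(tube(ctrl.get_state()["eef_pos"]))
plan(T(-.11,.037),T(-.07,.037),T(-.02,.037))
```

```text
[-0.1247  0.0006]
t 5.53 p [ 0.5477 -0.0452  0.0566] yaw 101.04 tilt [-0.0018  0.0005]
(np.float64(0.5455), np.float64(-0.0307), 0.037, 101.05) [-0.0003 -0.0001 -0.    ] [0.0733 0.0033 0.0982]
(np.float64(0.5378), np.float64(0.0086), 0.037, 101.05) [-0.0003 -0.0001 -0.    ] [0.2736 0.0032 0.0983]
(np.float64(0.5282), np.float64(0.0577), 0.037, 101.05) [-0.0003 -0.0001 -0.    ] [0.5237 0.0031 0.0985]
```

View pics/g2.png

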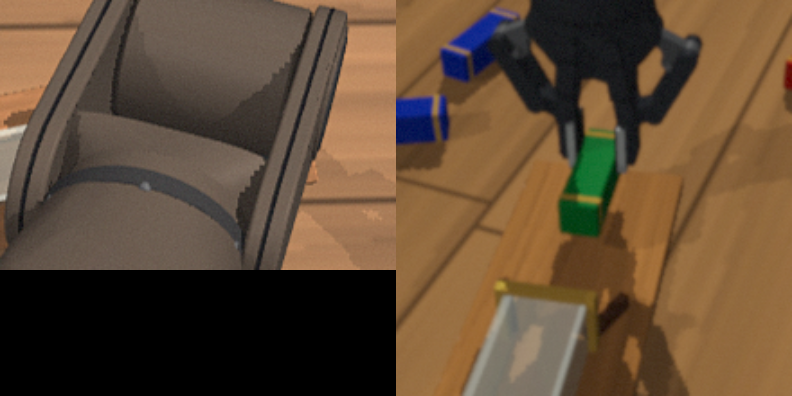

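Emit:
send_rows(
  moves="0 0 0 0.05 0.003 0.07 -1; 0 0 0 0.07 0.003 0.1 -1; 0 0 0 0.12 0.003 0.1 -1; 0 0 0 0.18 0.003 0.1 -1; 0 0 0 0.24 0.003 0.1 -1; 0 0 0 0.3 0.003 0.1 -1; 0 0 0 0.36 0.003 0.1 -1",
)

```text
time: 6.4
eef_pos: [0.5349, 0.0264, 0.0375]
tcp_rot: [0.636, 0.772, 0.0, 0.0]
contact_force: [0.3, -1.3, -1.2]
opening: 0.291
finger_force: 42.7
```

Emit:
send_rows(
  moves="0 0 0 0.05 0 0 -1; 0 0 0 0.1 0 0 -1; 0 0 0 0.15 0 0 -1; 0 0 0 0.15 0 0 -1",
)

```text
time: 6.9
eef_pos: [0.529, 0.0556, 0.0372]
tcp_rot: [0.635, 0.772, -0.0, -0.0]
contact_force: [0.4, -0.7, -0.5]
opening: 0.29
finger_force: 42.7
```

Run:
```python
from h import *
t=ctrl.read_camera("top");s=ctrl.read_camera("side")
b=cv2.resize(s["image"][230:450,170:370],None,fx=2.7,fy=2.7)
cv2.imwrite("pics/g3.png",b[:,:,::-1]); print(tube(ctrl.get_state()["eef_pos"]))
plan(T(-.02,.037))
```

```text
[-0.0229 -0.0006]
t 7.0 p [0.5294 0.0549 0.0374] yaw 101.07 tilt [ 0.0002 -0.0002]
(np.float64(0.5282), np.float64(0.0577), 0.037, 101.05) [0.     0.     0.0001] [ 0.0147 -0.0031  0.0018]
```

View pics/g3.png

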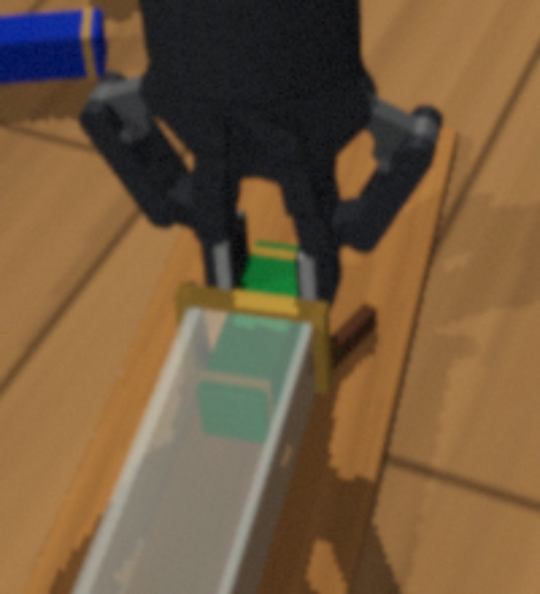

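Emit:
send_rows(
  moves="0 0 0 0 0 0.005 -0.1; 0 0 0 0 0 0.005 -0.1; 0 0 0 0 0 0.005 0; 0 0 0 0 0 -0.1 0; 0 0 0 0 0 -0.22 0; 0 0 0 -0.15 0 -0.22 -1; 0 0 0 -0.27 0 -0.22 -1; 0 0 0 -0.27 0 -0.22 -1; 0 0 0 -0.27 0 -0.22 -1; 0 0 0 -0.27 0 -0.1 -1; 0 0 0 -0.27 0 0 -1; 0 0 0 -0.27 0 0.005 -1",
)

```text
time: 8.5
eef_pos: [0.5378, 0.0031, 0.0345]
tcp_rot: [0.635, 0.772, -0.001, -0.002]
contact_force: [-0.2, -0.1, -0.4]
opening: 0.001
finger_force: 0.0
```

Emit:
send_rows(
  moves="0 0 0 0.03 0 0 -1; 0 0 0 0.06 0 0 -1; 0 0 0 0.1 0 0 -1; 0 0 0 0.14 0 0 -1; 0 0 0 0.18 0 0 -1; 0 0 0 0.22 0 0 -1; 0 0 0 0.26 0 0 -1; 0 0 0 0.26 0 0 -1",
)

```text
time: 9.5
eef_pos: [0.5292, 0.0537, 0.0361]
tcp_rot: [0.635, 0.772, -0.0, -0.0]
contact_force: [-0.6, 0.1, -0.5]
opening: -0.002
finger_force: 0.0
```

Run:
```python
from h import *
s=ctrl.read_camera("side")
b=cv2.resize(s["image"][230:450,170:370],None,fx=2.7,fy=2.7)
cv2.imwrite("pics/g4.png",b[:,:,::-1]); print(tube(ctrl.get_state()["eef_pos"]))
plan()
```

```text
[-0.0244 -0.0003]
t 9.55 p [0.5294 0.0534 0.0361] yaw 101.08 tilt [-0.0006  0.0002]
```

View pics/g4.png

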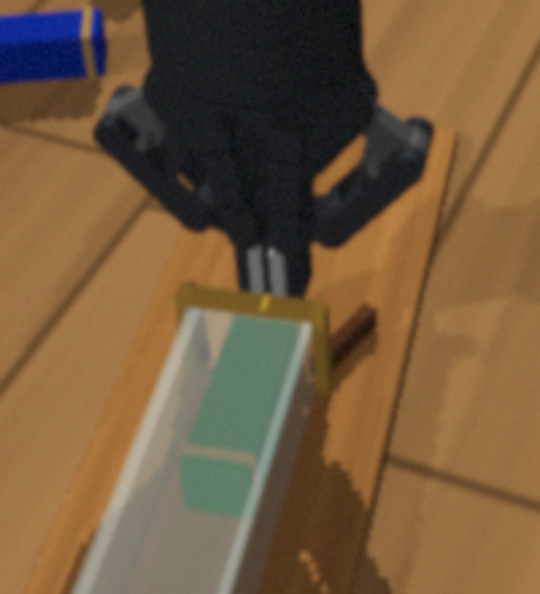

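Green is about 70 mm in, its front end at crop pixel (218,510) and its rear just at the mouth frame. Next is the blue stick.

Emit:
send_rows(
  moves="0 0 0 -0.1 0 -0.05 -1; 0 0 0 -0.2 0 -0.2 -1; 0 0 0 -0.4 0.1 -0.4 0; 0 0 0 -0.7 0.15 -0.4 0; 0 0 0 -1 0.2 -0.4 0",
)

```text
time: 10.18
eef_pos: [0.6085, -0.1391, 0.1185]
tcp_rot: [0.636, 0.772, 0.0, 0.002]
contact_force: [0.5, 0.1, -0.4]
opening: 0.499
finger_force: 0.0
```

Run:
```python
from h import *
a=np.radians(89.8);d=np.array([np.cos(a),np.sin(a)]); g=np.array([.6412,-.3048])-.0205*d
plan((*g,.1,89.8),(*g,.0255,89.8))
```

```text
t 10.18 p [ 0.6085 -0.1391  0.1185] yaw 101.03 tilt [ 0.0031 -0.0014]
(np.float64(0.6411284416459879), np.float64(-0.3252998751069847), 0.1, 89.8) [0.0005 0.0003 0.0312] [-0.945  -0.0183  0.0943]
(np.float64(0.6411284416459879), np.float64(-0.3252998751069847), 0.0255, 89.8) [0.0005 0.0003 0.0312] [-0.9443 -0.0194  0.4668]
```

Emit:
send_rows(
  moves="0 0 0.016 -0.25 0 0 0; 0 0 0.031 -0.5 -0.01 0 0; 0 0 0.031 -0.75 -0.02 0.05 0; 0 0 0.031 -0.945 -0.02 0.1 0; 0 0 0.031 -0.945 -0.02 0.1 0",
)

```text
time: 10.8
eef_pos: [0.6384, -0.3265, 0.0958]
tcp_rot: [0.709, 0.705, -0.0, -0.0]
contact_force: [0.5, 0.4, 0.2]
opening: 0.502
finger_force: 0.0
```

Run:
```python
from h import *
ctrl.read_camera("top")
a=np.radians(89.8);d=np.array([np.cos(a),np.sin(a)]); g=np.array([.6412,-.3048])-.0205*d
plan((*g,.0255,89.8))
s=ctrl.read_camera("side"); q,e=fit([s],"blue",[.641,-.305,-1.57]); print(q,e)
```

```text
t 10.85 p [ 0.6386 -0.3245  0.0961] yaw 89.7 tilt [-0.0005  0.0004]
(np.float64(0.6411284416459879), np.float64(-0.3252998751069847), 0.0255, 89.8) [-0.0001 -0.0001 -0.0003] [-0.0041  0.0127  0.3531]
[ 0.64169705 -0.30086117 -1.51129686] 0.19726921913794426
```

Emit:
send_rows(
  moves="0 0 0 -0.004 0.013 0.15 0; 0 0 0 -0.004 0.013 0.3 0; 0 0 0 -0.004 0.013 0.353 0; 0 0 0 -0.004 0.013 0.353 0; 0 0 0 -0.004 0.013 0.353 -1; 0 0 0 -0.004 0.013 0.353 -1; 0 0 0 -0.004 0.013 0.353 -1; 0 0 0 -0.004 0.013 0.353 -1; 0 0 0 -0.004 0.013 0.353 -1; 0 0 0 -0.004 0.013 0.353 -1",
  newtons=40,
)

```text
time: 12.15
eef_pos: [0.6433, -0.3234, 0.0279]
tcp_rot: [0.708, 0.706, 0.0, 0.002]
contact_force: [0.1, 0.8, 5.7]
opening: 0.294
finger_force: 41.9
```

Emit:
send_rows(
  moves="0 0 0 0 0 -0.1 -1; 0 0 0 0 0 -0.25 -1; 0 0 0 0 0 -0.4 -1; 0 0 -0.016 0.05 0 -0.4 -1; 0 0 -0.031 0.1 0 -0.4 -1; 0 0 -0.031 0.1 0 -0.4 -1",
)

```text
time: 12.9
eef_pos: [0.642, -0.302, 0.1061]
tcp_rot: [0.636, 0.772, -0.0, -0.0]
contact_force: [-0.2, 0.3, -1.2]
opening: 0.291
finger_force: 41.1
```

Run:
```python
from h import *
plan(T(-.13,.106))
```

```text
t 12.9 p [ 0.642  -0.302   0.1061] yaw 101.04 tilt [-0.0004  0.0001]
(np.float64(0.5493), np.float64(-0.0503), 0.106, 101.05) [-0.0001 -0.     -0.    ] [ 1.3242e+00 -2.1400e-01  8.0000e-04]
```

Emit:
send_rows(
  moves="0 0 0 0.25 -0.04 0 -1; 0 0 0 0.5 -0.1 0 -1; 0 0 0 0.75 -0.18 0 -1; 0 0 0 1 -0.214 0 -1; 0 0 0 1 -0.214 0 -1",
)

```text
time: 13.52
eef_pos: [0.5602, -0.1119, 0.1053]
tcp_rot: [0.635, 0.772, -0.0, -0.001]
contact_force: [1.1, -1.0, -1.4]
opening: 0.29
finger_force: 41.1
```

Run:
```python
from h import *
plan(T(-.12,.05),T(-.12,.038),T(-.022,.038))
s=ctrl.read_camera("side")
b=cv2.resize(s["image"][130:380,180:430],None,fx=2.2,fy=2.2)
cv2.imwrite("pics/b1.png",b[:,:,::-1])
```

```text
t 13.53 p [ 0.5602 -0.1119  0.1053] yaw 101.15 tilt [-0.0021  0.0009]
(np.float64(0.5474), np.float64(-0.0405), 0.05, 101.05) [-0.0003 -0.0002  0.0003] [0.3623 0.0068 0.2771]
(np.float64(0.5474), np.float64(-0.0405), 0.038, 101.05) [-0.0003 -0.0002  0.0003] [0.3623 0.0069 0.3371]
(np.float64(0.5286), np.float64(0.0557), 0.038, 101.05) [-0.0003 -0.0002  0.0003] [0.8524 0.0077 0.3378]
```

View pics/b1.png

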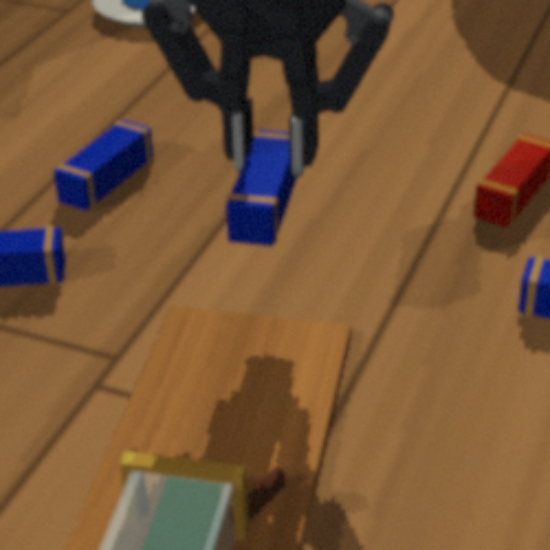

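Emit:
send_rows(
  moves="0 0 0 0.2 0.007 0.05 -1; 0 0 0 0.33 0.007 0.15 -1; 0 0 0 0.36 0.007 0.28 -1; 0 0 0 0.36 0.007 0.337 -1; 0 0 0 0.36 0.007 0.337 -1; 0 0 0 0.42 0.007 0.337 -1; 0 0 0 0.48 0.007 0.337 -1; 0 0 0 0.54 0.007 0.337 -1; 0 0 0 0.6 0.007 0.337 -1; 0 0 0 0.65 0.007 0.337 -1",
)

```text
time: 14.82
eef_pos: [0.5382, 0.0141, 0.0385]
tcp_rot: [0.635, 0.772, 0.0, 0.0]
contact_force: [0.1, -0.9, -0.0]
opening: 0.295
finger_force: 41.1
```

Emit:
send_rows(
  moves="0 0 0 0.05 0 0 -1; 0 0 0 0.1 0 0 -1; 0 0 0 0.15 0 0 -1; 0 0 0 0.19 0 0 -1; 0 0 0 0.19 0 0 -1",
)

```text
time: 15.45
eef_pos: [0.5307, 0.0512, 0.0382]
tcp_rot: [0.635, 0.772, -0.0, -0.0]
contact_force: [-0.2, -0.4, -0.7]
opening: 0.297
finger_force: 41.1
```

Run:
```python
from h import *
plan(T(-.022,.038))
s=ctrl.read_camera("side")
b=cv2.resize(s["image"][230:450,170:370],None,fx=2.7,fy=2.7)
cv2.imwrite("pics/b2.png",b[:,:,::-1]);print(tube(ctrl.get_state()["eef_pos"]))
```

```text
t 15.45 p [0.5307 0.0512 0.0382] yaw 101.1 tilt [-0.0005  0.0003]
(np.float64(0.5286), np.float64(0.0557), 0.038, 101.05) [-0.0001 -0.0001  0.0001] [ 0.0241 -0.006   0.0008]
[-0.0272 -0.0012]
```

View pics/b2.png

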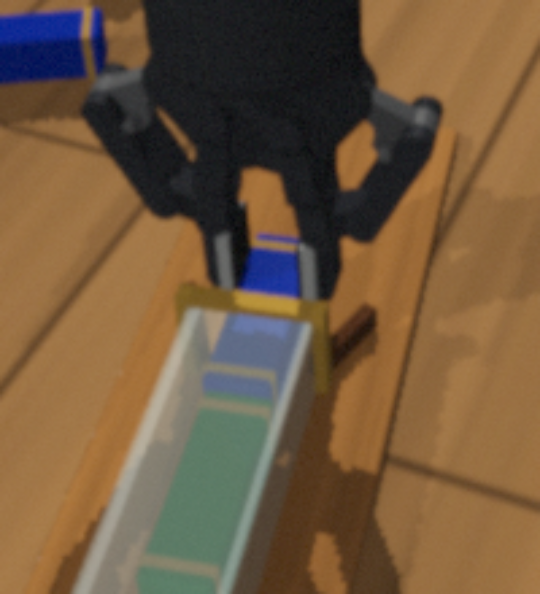

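Emit:
send_rows(
  moves="0 0 0 0 0 0.005 -0.1; 0 0 0 0 0 0.005 -0.1; 0 0 0 0 0 0.005 0; 0 0 0 0 0 -0.1 0; 0 0 0 0 0 -0.22 0; 0 0 0 -0.15 0 -0.22 -1; 0 0 0 -0.28 0 -0.22 -1; 0 0 0 -0.28 0 -0.22 -1; 0 0 0 -0.28 0 -0.22 -1; 0 0 0 -0.28 0 -0.1 -1; 0 0 0 -0.28 0 0 -1; 0 0 0 -0.28 0 0.01 -1",
)

```text
time: 17.0
eef_pos: [0.54, -0.0033, 0.0346]
tcp_rot: [0.635, 0.772, -0.001, -0.002]
contact_force: [0.5, 0.0, -0.0]
opening: 0.004
finger_force: 0.0
```

Emit:
send_rows(
  moves="0 0 0 0.04 0 0 -1; 0 0 0 0.08 0 0 -1; 0 0 0 0.12 0 0 -1; 0 0 0 0.16 0 0 -1; 0 0 0 0.2 0 0 -1; 0 0 0 0.24 0 0 -1; 0 0 0 0.26 0 0 -1; 0 0 0 0.26 0 0 -1",
)

```text
time: 18.0
eef_pos: [0.5313, 0.0471, 0.036]
tcp_rot: [0.636, 0.772, -0.0, -0.001]
contact_force: [0.4, 0.2, 0.0]
opening: 0.002
finger_force: 0.0
```

Emit:
send_rows(
  moves="0 0 0 0.01 0 0 -1; 0 0 0 0.02 0 0 -1; 0 0 0 0.02 0 0 -1",
)

```text
time: 18.38
eef_pos: [0.5308, 0.0507, 0.0362]
tcp_rot: [0.636, 0.772, -0.0, -0.0]
contact_force: [-0.1, 0.6, -0.8]
opening: 0.0
finger_force: 0.0
```

Run:
```python
from h import *
plan()
s=ctrl.get_state();print(tube(s["eef_pos"]),s["contact_force"])
```

```text
t 18.38 p [0.5308 0.0507 0.0362] yaw 101.04 tilt [-0.0005  0.0003]
[-0.0274 -0.0012] [-0.1214995   0.6189634  -0.78082193]
```

Emit:
send_rows(
  moves="0 0 0 0.01 0 0 -1; 0 0 0 0.02 0 0 -1; 0 0 0 0.025 0 0 -1; 0 0 0 0.025 0 0 -1",
)

```text
time: 18.88
eef_pos: [0.5301, 0.0554, 0.0364]
tcp_rot: [0.636, 0.772, -0.0, 0.0]
contact_force: [-0.5, -1.7, -0.6]
opening: 0.003
finger_force: 0.7
```

Emit:
send_rows(
  moves="0 0 0 0.005 0 0 -1; 0 0 0 0.01 0 0 -1; 0 0 0 0.01 0 0 -1",
)

```text
time: 19.25
eef_pos: [0.5307, 0.0556, 0.0368]
tcp_rot: [0.635, 0.772, -0.001, 0.002]
contact_force: [1.4, -8.7, -2.2]
opening: 0.002
finger_force: 3.9
```

Run:
```python
from h import *
s=ctrl.get_state();print(tube(s["eef_pos"]),s["contact_force"])
a=ctrl.read_camera("side")
b=cv2.resize(a["image"][230:480,170:370],None,fx=2.4,fy=2.4)
cv2.imwrite("pics/f1.png",b[:,:,::-1])
```

```text
[-0.0225 -0.002 ] [ 1.40677208 -8.65577678 -2.21470122]
```

Emit:
send_rows(
  moves="0 0 0 0.007 0 0 -1; 0 0 0 0.014 0 0 -1; 0 0 0 0.014 0 0 -1; 0 0 0 0.014 0 0 -1",
)

```text
time: 19.8
eef_pos: [0.5316, 0.056, 0.0375]
tcp_rot: [0.635, 0.773, -0.001, 0.005]
contact_force: [2.3, -16.3, -0.3]
opening: -0.002
finger_force: 8.0
```

Run:
```python
from h import *
s=ctrl.get_state();print(tube(s["eef_pos"]),s["contact_force"])
```

```text
[-0.0223 -0.003 ] [  2.32419883 -16.29715181  -0.34885132]
```

Force climbs with no further travel, so the sticks are hard against the end. I'll back off and check.

Emit:
send_rows(
  moves="0 0 0 -0.05 0 0 -1; 0 0 0 -0.15 0 0 -1; 0 0 0 -0.2 0 -0.15 -1; 0 0 0 -0.4 0 -0.4 -1; 0 0 0 -0.7 0 -0.6 -1; 0 0 0 -1 0 -0.7 -1; 0 0 0 -1 0 -0.7 -1",
)

```text
time: 20.68
eef_pos: [0.569, -0.1402, 0.179]
tcp_rot: [0.637, 0.771, 0.001, 0.002]
contact_force: [0.1, 0.4, -0.2]
opening: -0.002
finger_force: 0.0
```

Emit:
send_rows(
  moves="0 0 0 -0.3 0 0 -1; 0 0 0 -0.6 0 0 -1; 0 0 0 -0.8 0 0 -1; 0 0 0 -0.8 0 0 -1",
)

```text
time: 21.18
eef_pos: [0.5977, -0.2951, 0.1748]
tcp_rot: [0.637, 0.771, 0.0, -0.001]
contact_force: [0.0, 0.9, 0.4]
opening: -0.001
finger_force: 0.0
```

Run:
```python
from h import *
t=ctrl.read_camera("top");s=ctrl.read_camera("side")
a=cv2.resize(t["image"][180:310,0:200],None,fx=2.2,fy=2.2); b=cv2.resize(s["image"][260:480,170:330],None,fx=2.2,fy=2.2)
h=max(a.shape[0],b.shape[0]); c=np.zeros((h,a.shape[1]+b.shape[1],3),np.uint8); c[:a.shape[0],:a.shape[1]]=a; c[:b.shape[0],a.shape[1]:]=b
cv2.imwrite("pics/f2.png",c[:,:,::-1]); print(ctrl.get_state()["eef_pos"])
```

```text
[ 0.5975337  -0.29219717  0.17488078]
```

View pics/f2.png

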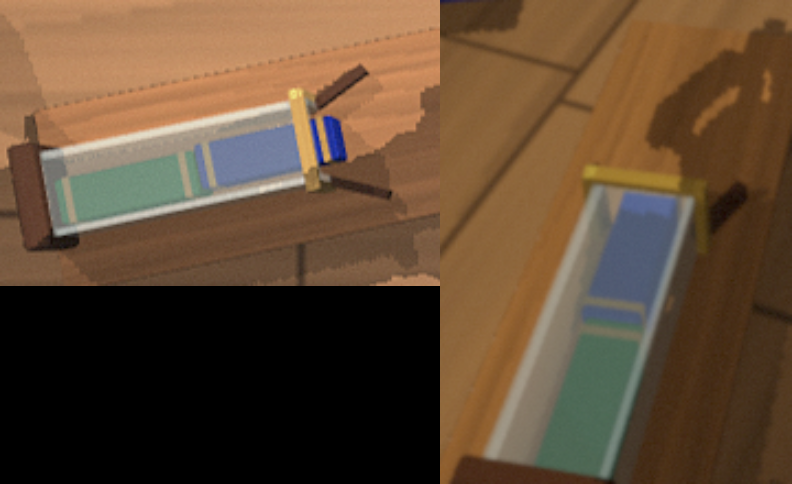

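Run:
```python
from h import *
t=ctrl.read_camera("top")
for n,x,y in(("blue rear",345,138),("joint",197,168),("green front",60,208),("block inner top",48,192)):
    for z in(.021,.034,.05): print(n,z,tube(ray(t,x/2.2,180+y/2.2,z)))
```

```text
blue rear 0.021 [-0.015  0.   ]
blue rear 0.034 [-0.0173  0.0015]
blue rear 0.05 [-0.0201  0.0033]
joint 0.021 [ 0.0717 -0.0007]
joint 0.034 [0.068  0.0008]
joint 0.05 [0.0634 0.0027]
green front 0.021 [0.1521 0.0057]
green front 0.034 [0.1471 0.0071]
green front 0.05 [0.141  0.0088]
block inner top 0.021 [ 0.1571 -0.0049]
block inner top 0.034 [ 0.1521 -0.0033]
block inner top 0.05 [ 0.1458 -0.0014]
```

The top view shows green's front level with the end block and blue touching green, with blue standing out about 10 mm at the mouth. The roughly 3 mm offset is the same at all three points, so it's calibration bias. The robot is clear.

```bash
python3 -c "
from plant import ctrl
print(ctrl.sign_off())"
```

```text
the job is handed in; nothing more can be done
None
```

The job is handed in: the green stick went in first, and the blue one behind it drove it to the closed end, where the push stopped dead at about 16 N. Blue stands out about 10 mm at the mouth, and I never touched the red stick; robot time was about 21 s of the 72 s.

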